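# Find the edge slicker in the lidded boxes

## Robot

A 6-joint arm with a two-finger parallel gripper is mounted at the origin on the work surface. World frame = base frame: x ahead of the robot, y to its left, z up, the work surface at z = 0. Lengths are in mm, angles in rad, forces in N, time in s.
With the tool pointing down it reaches from about 275 to 750 mm from the base axis. Payload 10.2 kg.
Tool frame: the origin (TCP) lies on the centre line of the jaws, within the pads' length; the fingertips stand 17 mm ahead of it and the grasp point (between the pads) lies 2 mm behind it; z points along the fingers, y is the direction in which the jaws open and shut (so a half turn about z gives the same grasp; the last joint's range is limited). The gripper opens to 85 mm and grips with 20 to 120 N. Pads are 22 mm wide; open, the fingers measure 114 mm over their backs; the gripper's body (76 mm by 85 mm) begins 54 mm behind the grasp point. The pads swing forward as they close: fully open they stand 13 mm farther back than shut.
Start: joints at [1.056, 0.313, 1.498, -0, 1.331, -0.223], TCP at [151.043, 502.809, 248.294] pointing down, gripper open.
Joint ranges: [-2.94, 2.94], [-0.97, 2.17], [0.19, 2.56], [-1.23, 4.37], [0.02, 3.11], [-2.88, 2.88]. Speed limits (rad/s): [2.39, 2.39, 3.01, 3.14, 3.14, 3.14].

## Interface

Orientations are given as a unit quaternion [x, y, z, w].
In Python, from bench import sense, eyes, order, spotter gives the robot as it stands.
- The arm moves only by the shell command python3 -m crank 'ROWS'. ROWS is JSON, one flat list of numbers, 7 for each row, row after row: the turn, a rotation vector about the world's x, y, z in degrees, then the shift along the world's x, y, z in m, then the closure, from 0 (fully open) to 1 (shut). In form: [rx, ry, rz, x, y, z, hand, rx, ry, rz, x, y, z, hand, ...]. A call has 1 to 20 rows; each row shifts and turns the pose as measured when the row begins; what a row does not reach is not made up. A row lasts 1/8 s, in which the tool goes at most 62.5 mm and 10.7 degrees, less where a joint would pass 70% of its speed; a pose out of reach is approached as far as the arm can. A call with a gripper value outside its range is refused whole. The fingers move at their own pace and stop on an object; the grip force is fixed at half the most. Time passes only in rows, so rows that do not move let the fingers close. It gives the time, the measured TCP pose, the force and the opening at its end, in the units of the state.
- sense(): the state, without advancing time (a new reading comes with each control period).
- eyes.capture(name): name is "scene" or "top"; returns a dict with "pixels" (420x560x3 uint8, blue, green, red), "z_map" (420x560 float32, mm along the optical axis (not along the pixel's ray), 0 where there is no reading), "intrinsics" (3x3 intrinsics, pixels), "rvec" (rotation vector, rad) and "tvec" (3), from world to camera coordinates, as OpenCV has them. Camera axes: x right, y down, z forward; pixel columns grow to the right and rows downward; lengths in mm; the calibration is good to about 2 mm. A picture is of the moment at which its call begins.
- order.job_done(): hands the job in, once; it reports no verdict.
Trained networks look in the newest picture that a camera, given by its name, has taken for a name from the list of things; names that differ only in an ending like _2 or _b are one class to them, and where a whole thing is asked for, a point or a joint stands for the part that bears it (a point fixed in the world has none). Each returns a list of dicts, best first, with "confidence" (0 to 1); they miss things now and then, are a little off and sometimes report something else, mostly with a low value. They report only what shows in the picture. A call takes as long as a camera call. They do not tell look-alikes from the thing itself.
- spotter.regions_of(camera, label): "pixels" (420x560 bool, what is visible of it) and "at" ([column, row] in pixels, amid what is visible of it).
The state is a dict: "clock": time; "joint_pos": joint angles; "joint_vel": joint speeds; "joint_torque": joint torques, N m; "eef_pos": TCP position; "eef_rot": TCP orientation; "contact_force": force on the tool from outside, world axes, zero at the start; "torque": the same for the moment, N m; "grip_width": opening from 0.0 (shut) to 1.0 (fully open).
Only numpy, scipy, OpenCV 4.12 (cv2) and the standard library are available. Lean on these libraries where they do the work, as an engineer would, in place of code of your own. Each camera call takes 0.05 s, during which the arm holds its last target.

## Task

The wooden edge slicker (a short stick with a square grip and round grooved ends) is in one of the three lidded boxes on the leather bench. Look through them in order from the tallest to the lowest, swinging each lid wide open and shutting it before you open the next, and open no further box once you have found it. Lift the slicker out, set it down gently (no dropping) lying in the middle of the stone slab, and leave its box standing wide open to take it back later, the other two boxes shut with their contents inside, and everything else on the bench undisturbed.

Things in the scene. Friction and masses are not known exactly. Their poses are not given: they have to be found in the camera images.
- box_tall: the tallest of three fixed wooden boxes, open-topped under its lid: 130 x 130 mm, 75 mm high without the lid, walls and floor 5 mm. Origin: centre of the underside, on the table; z up; x points from the front (tab side) to the hinge side, y along the hinge. Hinge axis: parallel to y, 65 mm along +x and 75 mm up from the origin.
- lid_tall (a joint): hinge of that box's lid (8 mm thick, 0.15 kg): 0 is shut, grows as the lid rises, 1.57 is upright, 2.1 is the stop, leaning back. The hinge is stiff: the lid stays at any angle; moving it takes at most about 2 N at the tab.
- tab_tall (a point): grip point of that lid's dark wooden pull tab, which sticks out 38 mm from the middle of the lid's front edge, is 20 mm wide (along the hinge) and 12 mm thick; the point lies mid-width, mid-thickness, 26 mm out from the lid's edge, 156 mm from the hinge axis and 6 mm to the lid's outer side. Axes turn with the lid: y along the hinge, x from tab to hinge. Pinched across its width, the tab turns between the fingers as the lid swings.
- box_mid: the middle one in height of three fixed wooden boxes, open-topped under its lid: 130 x 130 mm, 60 mm high without the lid, walls and floor 5 mm. Origin: centre of the underside, on the table; z up; x points from the front (tab side) to the hinge side, y along the hinge. Hinge axis: parallel to y, 65 mm along +x and 60 mm up from the origin.
- lid_mid (a joint): hinge of that box's lid (8 mm thick, 0.15 kg): 0 is shut, grows as the lid rises, 1.57 is upright, 2.1 is the stop, leaning back. The hinge is stiff: the lid stays at any angle; moving it takes at most about 2 N at the tab.
- tab_mid (a point): grip point of that lid's dark wooden pull tab, which sticks out 38 mm from the middle of the lid's front edge, is 20 mm wide (along the hinge) and 12 mm thick; the point lies mid-width, mid-thickness, 26 mm out from the lid's edge, 156 mm from the hinge axis and 6 mm to the lid's outer side. Axes turn with the lid: y along the hinge, x from tab to hinge. Pinched across its width, the tab turns between the fingers as the lid swings.
- box_low: the lowest of three fixed wooden boxes, open-topped under its lid: 130 x 130 mm, 45 mm high without the lid, walls and floor 5 mm. Origin: centre of the underside, on the table; z up; x points from the front (tab side) to the hinge side, y along the hinge. Hinge axis: parallel to y, 65 mm along +x and 45 mm up from the origin.
- lid_low (a joint): hinge of that box's lid (8 mm thick, 0.15 kg): 0 is shut, grows as the lid rises, 1.57 is upright, 2.1 is the stop, leaning back. The hinge is stiff: the lid stays at any angle; moving it takes at most about 2 N at the tab.
- tab_low (a point): grip point of that lid's dark wooden pull tab, which sticks out 38 mm from the middle of the lid's front edge, is 20 mm wide (along the hinge) and 12 mm thick; the point lies mid-width, mid-thickness, 26 mm out from the lid's edge, 156 mm from the hinge axis and 6 mm to the lid's outer side. Axes turn with the lid: y along the hinge, x from tab to hinge. Pinched across its width, the tab turns between the fingers as the lid swings.
- slicker: the wanted edge slicker, pale wood, 0.06 kg: a square grip 50 mm long and 26 x 26 mm, with a round grooved end 20 mm long and up to 24 mm across at either end; 90 mm long in all. It lies on the floor of one box, within about 20 mm of the middle, its length within about 30 degrees of the box's x. Origin: middle of the underside as it lies; x along its length, z up.
- bobbin: another wooden thing in one of the boxes: flat flanged bobbin wound with pale thread, 60 mm across, 34 mm high. Origin: centre of the underside.
- block: another wooden thing in one of the boxes: plain sanding block 85 x 45 x 28 mm with a cork foot. Origin: centre of the underside.
- slab: fixed pale stone slab, 170 x 140 mm, 25 mm high. Origin: centre of the underside; x along its longer side.
- slab_top (a point): middle of the slab's top face; axes as the slab
- spool: bystander: standing thread spool 52 mm across, 80 mm high. Origin: centre of the underside.
- jar: bystander: standing dye jar 56 mm across, 90 mm high. Origin: centre of the underside.
- hammer: bystander: hammer lying beyond the boxes, across the bench. Origin: near the middle of its length, underside.
Mind the look-alikes: they are no part of the job. What is shaped like the box_low but pink is not meant. Of the things shaped like the slab, the marble one is meant.

How it is judged (in metres and radians):
On the way, in this order (a step that is already met when the one before it is completed fails the run):
1. the tallest box is opened first (lid past 0.7 rad), the other two shut (value of joint lid_tall above 0.7 rad and value of joint each of lid_mid, lid_low below 0.06 rad), for 0.2 s.
2. slicker in the tallest box: it is lifted out. Otherwise: the tallest box is shut again and the middle-height box opened (((horizontal distance between each of bobbin, block and box_tall above 0.09 m and height (world z) of slicker above 0.11 m) or (not (horizontal distance between each of bobbin, block and box_tall above 0.09 m) and value of joint each of lid_tall, lid_low below 0.06 rad and value of joint lid_mid above 0.7 rad))), for 0.2 s.
3. slicker in the tallest box: it is brought over the slab; in the middle-height box: it is lifted out; in the lowest box: the other two are shut and the lowest is opened (((horizontal distance between each of bobbin, block and box_tall above 0.09 m and horizontal distance between slicker and slab_top below 0.06 m) or (horizontal distance between each of bobbin, block and box_mid above 0.09 m and height (world z) of slicker above 0.11 m) or (horizontal distance between each of bobbin, block and box_low above 0.09 m and value of joint each of lid_tall, lid_mid below 0.06 rad and value of joint lid_low above 0.7 rad))), for 0.2 s.
At the end, for the whole second after the job is handed in: The slicker lies at rest and released on the slab, its middle within 45 mm of the slab's middle; the lid of the box that held it stands open past 0.7 rad and the other two lids are shut to within 0.06 rad (horizontal distance between slicker and slab_top below 0.045 m and z of slicker in the frame of slab_top between -0.006 and 0.006 m and angle between slicker's own x axis and vertical above 1.45 rad and linear speed of slicker below 0.02 m/s and contact force between slicker and the fingers below 0.05 N and angular speed of slicker below 0.2 rad/s and ((horizontal distance between each of bobbin, block and box_tall above 0.09 m and value of joint lid_tall above 0.7 rad and value of joint each of lid_mid, lid_low below 0.06 rad) or (horizontal distance between each of bobbin, block and box_mid above 0.09 m and value of joint lid_mid above 0.7 rad and value of joint each of lid_tall, lid_low below 0.06 rad) or (horizontal distance between each of bobbin, block and box_low above 0.09 m and value of joint lid_low above 0.7 rad and value of joint each of lid_tall, lid_mid below 0.06 rad))); the robot touches nothing.
It fails at once if two lids raised (past 0.15 rad) at once (value of joint each of lid_tall, lid_mid above 0.15 rad or value of joint each of lid_mid, lid_low above 0.15 rad or value of joint each of lid_tall, lid_low above 0.15 rad).
It fails at once if a box further down the order is opened (past 0.15 rad) although the slicker was in an earlier one ((horizontal distance between each of bobbin, block and box_tall above 0.09 m and value of joint any of lid_mid, lid_low above 0.15 rad) or (horizontal distance between each of bobbin, block and box_mid above 0.09 m and value of joint lid_low above 0.15 rad)).
It fails at once if the bobbin or the sanding block is taken out of its box (distance of any of bobbin, block from where it was at the start of the episode above 0.09 m).
It fails at once if the slicker is dropped or thrown onto the slab (faster than 0.6 m/s within 60 mm above it) (horizontal distance between slicker and slab_top below 0.09 m and z of slicker in the frame of slab_top below 0.06 m and linear speed of slicker above 0.6 m/s).
It fails at once if a bystander is shifted by more than 30 mm (distance of any of spool, jar, hammer from where it was at the start of the episode above 0.03 m).
It also fails if it takes over 72 s, if anything falls off the work surface, if the arm or the gripper's body presses on something with over 40 N, if the wrist force passes 120 N, or if a joint passes its speed limit or range.

## Working session

There is one attempt and no reset: what is moved stays moved. The work goes in short steps, Python scripts to look and compute and a shell command to move; the robot and the scene stay as the last step left them, time stands still between calls to the robot, and variables do not carry over. Pictures are saved under pics/ and viewed, and the job is handed in when it is done.

```bash
mkdir -p pics; ls; python3 - <<'E'
from bench import sense, eyes, order, spotter
import cv2,numpy as np
s=sense();print(s)
for n in ("scene","top"):
    c=eyes.capture(n); cv2.imwrite(f"pics/{n}0.png",c["pixels"]); np.savez(f"pics/{n}0.npz",**{k:np.array(v) for k,v in c.items()})
    print(n,c["intrinsics"],c["rvec"],c["tvec"])
E
```

```text
pics
{'clock': 0.0, 'joint_pos': array([ 1.05558696e+00,  3.13473331e-01,  1.49843364e+00, -9.58543099e-06,
        1.33098121e+00, -2.23409837e-01]), 'joint_vel': array([ 8.06337270e-05, -3.01959141e-04,  3.59419839e-04, -2.36170854e-03,
        3.76361912e-05, -2.93244148e-04]), 'joint_torque': array([ 1.11444660e-03, -4.12256813e+01, -2.59750307e+01, -4.18232753e-05,
        4.01591737e-03,  4.56183716e-05]), 'eef_pos': array([150.93287575, 502.59677178, 247.724413  ]), 'eef_rot': array([ 1.45381533e-01,  9.89375455e-01, -6.05768684e-04, -2.29482996e-04]), 'contact_force': array([-0.17878103,  0.04533228,  0.01633602]), 'torque': array([ 0.03235421, -0.03907066, -0.05381987]), 'grip_width': 0.9971597936974455}
scene [[428.25880269   0.         287.99066491]
 [  0.         428.25880269 211.92345537]
 [  0.           0.           1.        ]] [ 1.61792259  2.12566488 -0.69539916] [ 116.64356232 -361.70453457 1621.54991337]
top [[395.65873398   0.         286.54374209]
 [  0.         395.65873398 209.3995103 ]
 [  0.           0.           1.        ]] [ 2.12675122 -2.0962454   0.19921441] [ 51.67077555 506.48910157 944.3347163 ]
```

View pics/scene0.png

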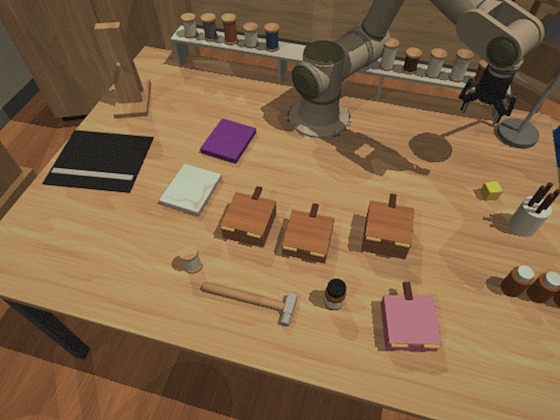

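View pics/top0.png

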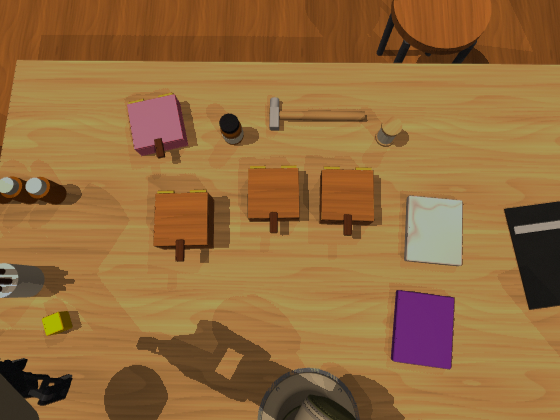

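The scene view shows three brown boxes with their tabs towards the robot, at (250,219), (309,236) and (389,228). The marble slab is at (191,189), and the pink decoy box (411,321) and a purple slab-shaped item (229,140) are also there. In the top view the boxes are at (183,219), (274,194) and (347,196), the marble slab is at (434,230), and the jar, hammer and spool lie beyond the boxes.

```bash
cat > h.py <<'E'
import numpy as np,cv2
from scipy.spatial.transform import Rotation as R
def pts(c):
    K=np.array(c["intrinsics"]);Rm=cv2.Rodrigues(np.array(c["rvec"],float))[0];t=np.array(c["tvec"],float).ravel()
    z=np.array(c["z_map"]).astype(float);v,u=np.mgrid[:z.shape[0],:z.shape[1]]
    P=np.stack([(u-K[0,2])/K[0,0]*z,(v-K[1,2])/K[1,1]*z,z],-1)
    W=(P-t)@Rm; W[z<=0]=np.nan
    return W
def proj(c,X):
    return cv2.projectPoints(np.array(X,float).reshape(-1,1,3),np.array(c["rvec"],float),np.array(c["tvec"],float),np.array(c["intrinsics"]),None)[0].reshape(-1,2)
def snap(n,name,crop=None,scale=1):
    from bench import eyes
    c=eyes.capture(n);im=c["pixels"]
    if crop: x0,y0,x1,y1=crop; im=im[y0:y1,x0:x1]
    if scale!=1: im=cv2.resize(im,None,fx=scale,fy=scale,interpolation=cv2.INTER_CUBIC)
    cv2.imwrite(f"pics/{name}.png",im)
    return c
E
python3 - <<'E'
from h import *
from bench import spotter
C={n:np.load(f"pics/{n}0.npz") for n in("top","scene")}
W={n:pts(C[n]) for n in C}
for lab in("box_tall","box_mid","box_low","lid_tall","tab_tall","slab","spool","jar","hammer"):
  for n in C:
    for r in spotter.regions_of(n,lab)[:6]:
        m=r["pixels"]; P=W[n][m];P=P[~np.isnan(P[:,0])]
        if len(P)==0: continue
        print(lab,n,round(r["confidence"],2),np.round(r["at"]),m.sum(),"med",np.round(np.median(P,0)),"z95",round(np.percentile(P[:,2],95),1))
E
```

```text
box_tall top 0.8 [183. 221.] 3484 med [468. 309.  82.] z95 86.0
box_tall scene 0.93 [389. 228.] 2552 med [501. 313.  82.] z95 86.5
box_tall scene 0.59 [189. 257.] 486 med [ 732. -202.   76.] z95 82.4
box_mid top 0.93 [346. 196.] 3125 med [536. -89.  67.] z95 70.7
box_mid top 0.18 [276. 193.] 2759 med [547.  93.  52.] z95 56.0
box_mid scene 0.93 [248. 218.] 2256 med [562. -89.  68.] z95 71.9
box_low top 0.87 [272. 196.] 2854 med [543.  93.  52.] z95 56.0
box_low top 0.62 [157. 124.] 2899 med [728. 403.  52.] z95 55.6
box_low top 0.16 [275. 194.] 2743 med [547.  93.  52.] z95 56.0
box_low scene 0.9 [309. 238.] 2137 med [568.  92.  53.] z95 57.2
box_low scene 0.82 [409. 321.] 3204 med [751. 405.  53.] z95 56.5
lid_tall top 0.83 [180. 218.] 3046 med [472. 314.  83.] z95 86.1
lid_tall top 0.29 [435. 231.] 3745 med [ 461. -316.   24.] z95 26.9
lid_tall scene 0.95 [390. 223.] 1885 med [481. 312.  83.] z95 86.9
tab_tall top 0.9 [183. 220.] 3082 med [471. 314.  83.] z95 86.1
tab_tall top 0.67 [274. 193.] 2749 med [547.  93.  52.] z95 56.0
tab_tall scene 0.96 [389. 217.] 1817 med [480. 313.  83.] z95 86.9
slab top 0.88 [434. 229.] 3702 med [ 460. -316.   24.] z95 26.9
slab top 0.65 [422. 329.] 4327 med [ 219. -276.   24.] z95 26.9
slab scene 0.88 [227. 140.] 1610 med [ 235. -278.   24.] z95 28.8
slab scene 0.85 [190. 189.] 1956 med [ 476. -316.   25.] z95 28.8
spool top 0.59 [387. 130.] 556 med [ 713. -200.   77.] z95 81.2
spool top 0.17 [182. 220.] 3067 med [471. 314.  83.] z95 86.1
spool scene 0.57 [190. 257.] 495 med [ 732. -202.   77.] z95 82.6
jar top 0.75 [232. 128.] 614 med [711. 206.  79.] z95 90.7
jar top 0.57 [345. 194.] 3177 med [538. -89.  67.] z95 70.7
jar scene 0.81 [334. 292.] 595 med [737. 207.  78.] z95 91.8
hammer top 0.56 [310. 114.] 1107 med [773.  10.  22.] z95 26.5
hammer scene 0.69 [260. 297.] 1064 med [784.  12.  24.] z95 28.2
```

```bash
python3 - <<'E'
from h import *
C={n:np.load(f"pics/{n}0.npz") for n in("top","scene")}
W={n:pts(C[n]) for n in C}
for name,cx,cy,h in(("tall",470,312,75),("mid",545,-89,60),("low",555,93,45)):
  for n in C:
    P=W[n];im=C[n]["pixels"].astype(float)
    reg=(abs(P[...,0]-cx)<140)&(abs(P[...,1]-cy)<95)&(P[...,2]>h+3)&(P[...,2]<h+18)
    bright=im.max(-1)
    dark=reg&(bright<95); 
    lid=reg&~dark
    for nm,m in(("lid",lid),("tab",dark)):
      m=cv2.morphologyEx(m.astype(np.uint8),cv2.MORPH_OPEN,np.ones((2,2)))
      k,l,st,_=cv2.connectedComponentsWithStats(m); 
      if k<2: print("none");continue
      i=1+st[1:,4].argmax(); Q=P[l==i]
      r=cv2.minAreaRect(Q[:,:2].astype(np.float32))
      print(name,n,nm,len(Q),"rect",np.round(r[0],1),np.round(r[1],1),round(r[2],1),"mean",Q.mean(0).round(1), 'zmed',np.median(Q[:,2]).round(1))
for n in C:
    P=W[n];m=(abs(P[...,0]-465)<110)&(abs(P[...,1]+316)<120)&(P[...,2]>17)&(P[...,2]<35)
    Q=P[m];r=cv2.minAreaRect(Q[:,:2].astype(np.float32));print("slab",n,r,Q.mean(0),np.median(Q[:,2]))
c=C["top"]["pixels"][150:280,130:480]; cv2.imwrite("pics/crop0.png",cv2.resize(c,None,fx=2.2,fy=2.2,interpolation=cv2.INTER_CUBIC))
E
```

```text
tall top lid 2780 rect [475.3 315.1] [134.2 129.9] 2.0 mean [nan nan nan] zmed nan
tall top tab 176 rect [396.6 314.9] [17.6 50.5] 70.9 mean [nan nan nan] zmed nan
tall scene lid 1704 rect [448.7 322.9] [201.  145.6] 2.9 mean [nan nan nan] zmed nan
tall scene tab 79 rect [365.6 317.2] [ 21.6 122.3] 85.1 mean [396.1 314.9  76.4] zmed 86.0
mid top lid 2634 rect [ 548.2 -104.6] [105.4 186.8] 67.0 mean [nan nan nan] zmed nan
mid top tab 174 rect [469.  -98.6] [49.2 31.6] 23.1 mean [nan nan nan] zmed nan
mid scene lid 1598 rect [541.9 -92.9] [112.9 142.5] 81.7 mean [nan nan nan] zmed nan
mid scene tab 73 rect [441.9 -83.6] [101.4   0. ] 4.8 mean [nan nan nan] zmed nan
low top lid 2542 rect [561.9  87.2] [146.7 131.1] 5.6 mean [nan nan nan] zmed nan
low top tab 167 rect [nan nan] [0. 0.] 0.0 mean [nan nan nan] zmed nan
low scene lid 1703 rect [538.  100.6] [124.6 161.1] 21.5 mean [nan nan nan] zmed nan
low scene tab 70 rect [459.5  90.4] [84.9 15.2] 5.8 mean [nan nan nan] zmed nan
slab top ((464.4581298828125, -318.3891906738281), (140.6346893310547, 171.04441833496094), 84.68029022216797) [ 462.20831173 -317.37068609   23.75003029] 23.788963545537992
slab scene ((465.867431640625, -321.772216796875), (143.2467803955078, 174.34512329101562), 85.43635559082031) [ 471.1666421  -319.94525214   25.07112621] 25.191049127770928
```

View pics/crop0.png

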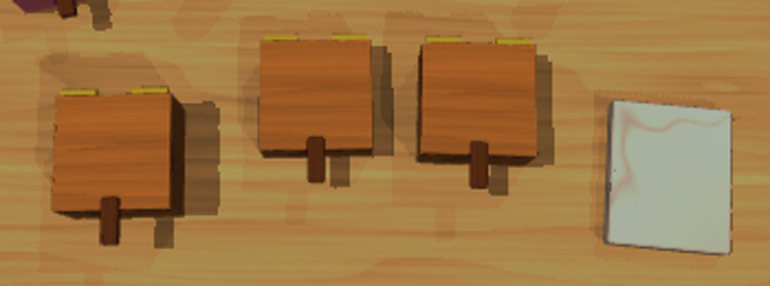

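```bash
python3 - <<'E'
from h import *
C={n:np.load(f"pics/{n}0.npz") for n in("top","scene")}
W={n:pts(C[n]) for n in C}
for name,cx,cy,h in(("tall",475,313,75),("mid",545,-90,60),("low",555,93,45)):
  for n in C:
    P=W[n];P=P[~np.isnan(P[...,0])]
    P=P[(abs(P[:,0]-cx)<140)&(abs(P[:,1]-cy)<90)&(P[:,2]>h+2)&(P[:,2]<h+20)]
    # keep close to top: 
    lid=P[P[:,0]>cx-62]
    # plane/edges via percentiles after yaw scan
    best=None
    for a in np.radians(np.arange(-8,8.1,.25)):
        c,s=np.cos(a),np.sin(a);q=lid[:,:2]@np.array([[c,-s],[s,c]])
        w=np.percentile(q[:,1],99)-np.percentile(q[:,1],1)
        if best is None or w<best[0]: best=(w,a,q)
    w,a,q=best
    y0,y1=np.percentile(q[:,1],[1,99]);x1=np.percentile(q[:,0],99)
    c,s=np.cos(a),np.sin(a)
    qa=P[:,:2]@np.array([[c,-s],[s,c]]); t=qa[qa[:,0]<x1-130-6]; tz=P[qa[:,0]<x1-136][:,2]
    back=lambda x,y:np.round([x*c-y*s,x*s+y*c],1)
    print(name,n,"yaw",np.degrees(a),"w",round(w,1),"ctr",back(x1-65,(y0+y1)/2),"lidz",np.median(lid[:,2]).round(1),"tabN",len(t),"ty",np.median(t[:,1]).round(1),"lid y",round((y0+y1)/2,1),"tab x",np.percentile(t[:,0],[2,98]).round(1)-x1, "tz",np.median(tz).round(1))
E
```

```text
tall top yaw 1.75 w 127.4 ctr [478.1 315.9] lidz 82.5 tabN 139 ty 299.9 lid y 301.1 tab x [-172.27435974 -136.97435974] tz 86.3
tall scene yaw 3.7499999999999996 w 126.8 ctr [482.1 313. ] lidz 83.0 tabN 80 ty 281.3 lid y 280.8 tab x [-172.76959225 -136.06959225] tz 86.0
mid top yaw -0.25 w 126.6 ctr [547.5 -92.1] lidz 67.4 tabN 130 ty -87.3 lid y -89.7 tab x [-172.00191484 -137.50191484] tz 70.9
mid scene yaw 0.0 w 127.4 ctr [551.  -94.7] lidz 68.4 tabN 75 ty -92.9 lid y -94.7 tab x [-173.67821021 -136.27821021] tz 71.3
low top yaw 2.75 w 126.5 ctr [554.1  94.2] lidz 52.4 tabN 118 ty 68.3 lid y 67.5 tab x [-171.91738981 -136.51738981] tz 56.2
low scene yaw 2.25 w 126.8 ctr [557.5  91.2] lidz 53.4 tabN 77 ty 70.1 lid y 69.2 tab x [-174.71802164 -136.21802164] tz 56.8
```

```bash
python3 - <<'E'
from h import *
C={n:np.load(f"pics/{n}0.npz") for n in("top","scene")}
W={n:pts(C[n]) for n in C}
for name,cx,cy,h in(("tall",475,313,75),("mid",545,-90,60),("low",555,93,45)):
  for n in C:
    P=W[n];P=P[~np.isnan(P[...,0])]
    P=P[(abs(P[:,0]-cx)<140)&(abs(P[:,1]-cy)<90)&(P[:,2]>h+6.5)&(P[:,2]<h+20)]
    T=P[P[:,0]<cx-72]
    lid=P[P[:,0]>cx-60]
    x=T[:,0]; 
    # yaw from lid side edges: robust edge fit in x bins
    b=np.round((lid[:,0]-cx)/6); ed=[(6*k+cx,lid[b==k][:,1].min(),lid[b==k][:,1].max()) for k in np.unique(b) if (b==k).sum()>8]
    ed=np.array(ed)[2:-2]
    s0=np.polyfit(ed[:,0],ed[:,1],1)[0];s1=np.polyfit(ed[:,0],ed[:,2],1)[0]
    r=cv2.minAreaRect(T[:,:2].astype(np.float32))
    print(name,n,"tab outer x",np.percentile(x,1).round(1),"y span",np.percentile(T[:,1],[2,98]).round(1),"rect",np.round(r[0],1),np.round(r[1],1),round(r[2],1),"yaw L/R",-np.degrees([s0,s1]).round(1),"lid y",ed[:,1].mean().round(1),ed[:,2].mean().round(1))
E
```

```text
tall top tab outer x 370.7 y span [302.9 322.6] rect [386.2 313. ] [30.8 20.4] 3.7 yaw L/R [-2.  -2.2] lid y 252.6 379.2
tall scene tab outer x 372.9 y span [299.3 319. ] rect [387.9 308.8] [31.  18.7] 5.2 yaw L/R [-2.4 -2.6] lid y 249.4 375.7
mid top tab outer x 440.3 y span [-99.4 -81.9] rect [456.6 -90.4] [17.6 32.6] 88.0 yaw L/R [1.6 2.5] lid y -155.7 -28.3
mid scene tab outer x 442.1 y span [-103.1  -83.7] rect [456.3 -93.1] [20.3 28.8] 88.8 yaw L/R [0.7 1.3] lid y -158.4 -31.8
low top tab outer x 447.1 y span [81.9 99.7] rect [464.9  90.7] [35.8 17.5] 1.2 yaw L/R [-0.9 -2.1] lid y 31.0 157.6
low scene tab outer x 446.9 y span [78.8 97.4] rect [464.5  87.8] [35.8 19.2] 2.8 yaw L/R [-1.8 -1.1] lid y 27.3 154.4
```

```bash
python3 -m crank '[0,0,4,0.040,-0.033,-0.012,0.2, 0,0,4,0.040,-0.033,-0.012,0.2, 0,0,4,0.040,-0.033,-0.012,0.2, 0,0,4,0.040,-0.033,-0.012,0.4, 0,0,3,0.040,-0.033,-0.012,0.4, 0,0,0,0.032,-0.026,-0.012,0.4, 0,0,0,0,0,0,0.4]'; python3 - <<'E'
from h import *
from bench import sense
s=sense();print(s["eef_pos"],s["clock"],s["grip_width"]);M=R.from_quat(s["eef_rot"]).as_matrix();print(M.round(3))
snap("top","t1",(100,130,300,300),3)
E
```

```text
clock: 1.88
eef_pos: [389.2, 305.4, 174.7]
eef_rot: [-0.027, 1.0, 0.001, 0.001]
contact_force: [-0.9, -0.1, 0.3]
grip_width: 0.601
[389.15699742 305.41389588 174.70379088] 1.875 0.600852761187534
[[-0.999 -0.053  0.001]
 [-0.053  0.999  0.003]
 [-0.001  0.003 -1.   ]]
```

View pics/t1.png

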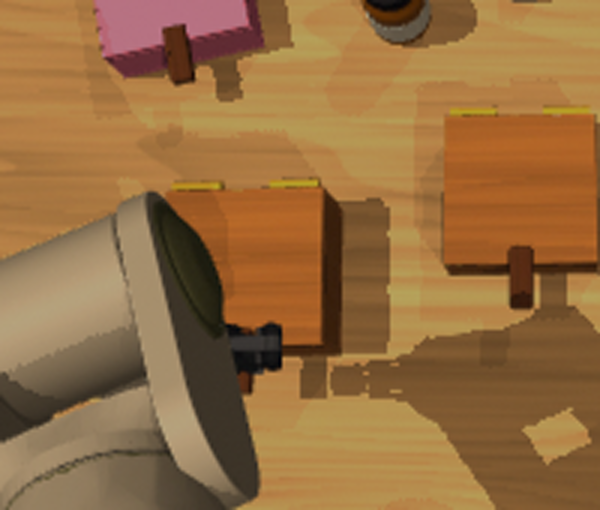

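```bash
python3 - <<'E'
from h import *
from bench import sense
c=snap("scene","s1",(320,120,480,260),4)
s=sense();M=R.from_quat(s["eef_rot"]).as_matrix();p=s["eef_pos"]
P=pts(c);ok=~np.isnan(P[...,0]);L=(P-p)@M
m=ok&(abs(L[...,0])<30)&(abs(L[...,1])<60)&(L[...,2]>-25)&(L[...,2]<25)
Q=L[m];print(len(Q))
for lo in range(-25,25,5):
    q=Q[(Q[:,2]>=lo)&(Q[:,2]<lo+5)]
    if len(q): print(lo,len(q),"y",np.percentile(q[:,1],[0,100]).round(1),"neg side max",q[q[:,1]<0][:,1].max() if (q[:,1]<0).any() else None,"pos min",q[q[:,1]>0][:,1].min() if (q[:,1]>0).any() else None,"x",q[:,0].min().round(1),q[:,0].max().round(1))
E
```

```text
92
-25 12 y [-35.9  29.5] neg side max -30.54816431301523 pos min 21.38828069723102 x -13.8 1.4
-20 10 y [-41.2  34. ] neg side max -29.5614120602491 pos min 22.159152737900136 x -10.8 10.5
-15 15 y [-43.1  34.9] neg side max -31.232450287992798 pos min 23.701813104416935 x -12.9 -6.1
-10 17 y [-42.9  33.4] neg side max -30.550319520766113 pos min 21.43683962995869 x -11.1 6.6
-5 14 y [-43.3  34.4] neg side max -29.747324098156213 pos min 23.267515416545383 x -12.9 -5.6
0 10 y [-39.7  27.6] neg side max -30.756422752381706 pos min 21.520509508962924 x -13.5 1.6
5 13 y [-36.8  33.4] neg side max -30.07842981891457 pos min 22.061926926278232 x -14.1 9.4
10 1 y [26.7 26.7] neg side max None pos min 26.68932510126472 x -9.0 -9.0
```

View pics/s1.png

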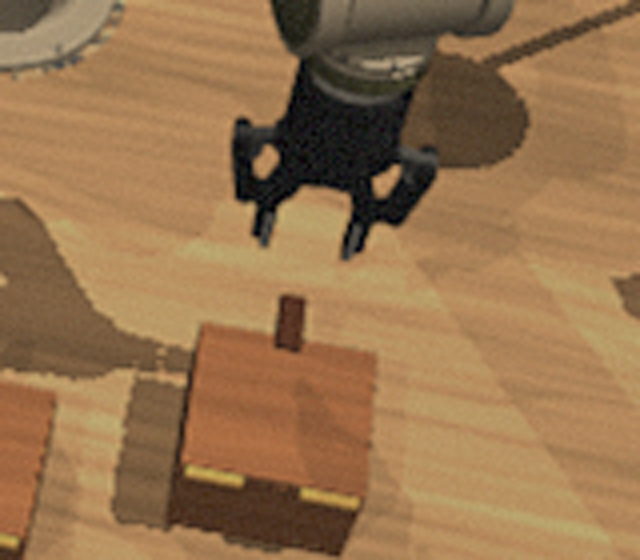

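```bash
python3 -m crank '[0,0,-1,-0.0067,0.0075,-0.02,0.4, 0,0,0,0,0,-0.03,0.4, 0,0,0,0,0,-0.03,0.4, 0,0,0,0,0,-0.012,0.4, 0,0,0,0,0,0,0.4]'
```

```text
clock: 2.6
eef_pos: [377.9, 319.6, 84.4]
eef_rot: [-0.023, 1.0, 0.004, 0.004]
contact_force: [-0.0, -0.1, 0.2]
grip_width: 0.602
```

```bash
python3 -m crank '[0,0,0,0.0045,-0.0065,-0.004,0.4, 0,0,0,0,0,0,0.4]'; python3 -m crank '[0,0,0,0,0,0,0.4]'
```

```text
clock: 2.85
eef_pos: [383.3, 313.4, 82.0]
eef_rot: [-0.023, 1.0, 0.004, 0.005]
contact_force: [-0.5, 0.3, 0.4]
grip_width: 0.596
clock: 2.98
eef_pos: [383.7, 313.4, 82.5]
eef_rot: [-0.023, 1.0, 0.004, 0.006]
contact_force: [0.2, 0.1, -1.1]
grip_width: 0.596
```

```bash
python3 -m crank '[0,0,0,0,0,-0.003,0.7, 0,0,0,0,0,0,0.75, 0,0,0,0,0,0,0.85,0,0,0,0,0,0,1]'; python3 -m crank '[0,0,0,0,0,0,1,0,0,0,0,0,0,1]'
```

```text
clock: 3.48
eef_pos: [383.8, 312.5, 79.8]
eef_rot: [-0.023, 1.0, 0.003, 0.006]
contact_force: [-0.9, 0.4, 0.0]
grip_width: 0.227
clock: 3.72
eef_pos: [383.8, 312.6, 79.8]
eef_rot: [-0.023, 1.0, 0.004, 0.005]
contact_force: [0.0, -0.8, 1.3]
grip_width: 0.221
```

```bash
python3 -m crank '[0,0,0,0.0009,0,0.0135,1, 0,0,0,0.002,0,0.0135,1, 0,0,0,0.006,0.0002,0.026,1, 0,0,0,0,0,0,1]'
```

```text
clock: 4.22
eef_pos: [394.7, 313.0, 136.0]
eef_rot: [-0.022, 1.0, 0.004, 0.007]
contact_force: [-0.6, 0.3, -1.8]
grip_width: 0.223
```

```bash
python3 -m crank '[0,0,0,0.0135,0.0004,0.023,1, 0,0,0,0.0167,0.0006,0.020,1, 0,0,0,0.020,0.0007,0.017,1, 0,0,0,0,0,0,1]'
```

```text
clock: 4.72
eef_pos: [440.7, 314.8, 194.9]
eef_rot: [-0.023, 1.0, 0.003, 0.0]
contact_force: [3.3, 0.7, -1.9]
grip_width: 0.218
```

```bash
python3 -m crank '[0,0,0,0.022,0.0007,0.0145,1, 0,0,0,0.0246,0.0008,0.0105,1, 0,0,0,0.026,0.0009,0.006,1, 0,0,0,0,0,0,1]'
```

```text
clock: 5.22
eef_pos: [507.6, 317.7, 224.7]
eef_rot: [-0.024, 1.0, 0.002, -0.007]
contact_force: [1.2, -1.2, 0.4]
grip_width: 0.218
```

```bash
python3 -m crank '[0,0,0,0.026,0.0009,0.006,1, 0,0,0,0.026,0.0009,0.0,1, 0,0,0,0.014,0.0005,-0.003,1, 0,0,0,0,0,0,1]'; python3 - <<'E'
from h import *
snap("top","t2",(60,100,380,400),2)
E
```

```text
clock: 5.72
eef_pos: [569.9, 320.2, 225.1]
eef_rot: [-0.025, 1.0, 0.0, -0.012]
contact_force: [1.9, -0.9, 2.0]
grip_width: 0.224
```

View pics/t2.png

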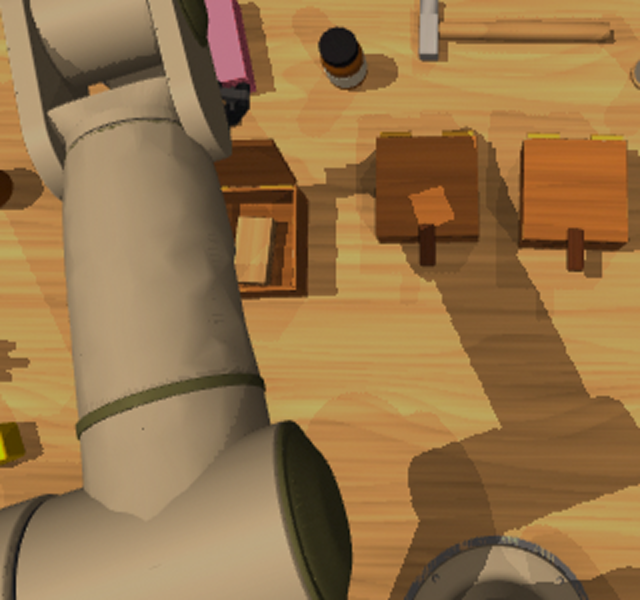

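```bash
python3 - <<'E'
from h import *
from bench import spotter
c=snap("top","t3",(150,180,220,260),8)
W=pts(c)
for lab in("slicker","block","bobbin"):
  for r in spotter.regions_of("top",lab)[:3]:
    m=r["pixels"];P=W[m];P=P[~np.isnan(P[:,0])];rr=cv2.minAreaRect(P[:,:2].astype(np.float32)) if len(P) else None
    print(lab,round(r["confidence"],2),np.round(r["at"]),m.sum(),np.median(P,0).round(),rr)
E
```

```text
block 0.93 [186. 226.] 642 [468. 312.  31.] ((469.9212646484375, 316.581298828125), (46.17314147949219, 90.64632415771484), 87.51972198486328)
block 0.68 [195. 200.] 2173 [532. 284.  60.] ((494.31182861328125, 296.6645812988281), (188.7317657470703, 123.27967834472656), 20.573055267333984)
```

View pics/t3.png

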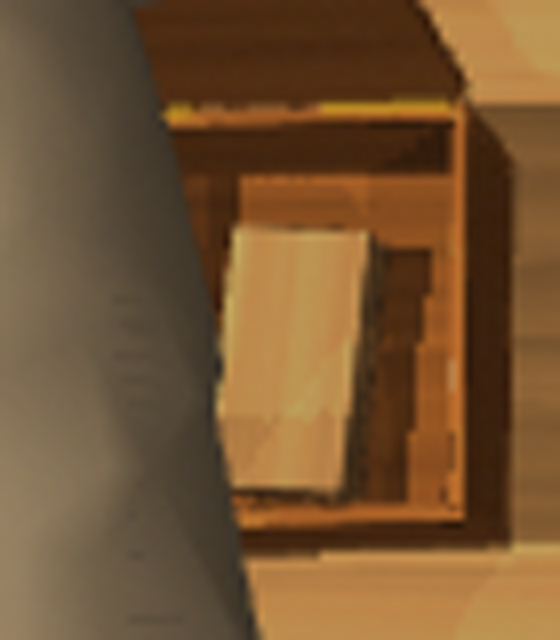

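The tall box holds the sanding block: a plain slab of about 46 x 90 mm at crop (290,360), with no grooved ends, and the network agrees. I'll shut this box and go to the middle one.

```bash
python3 -m crank '[0,0,0,-0.026,-0.0009,0.004,1, 0,0,0,-0.026,-0.0009,0.000,1, 0,0,0,-0.025,-0.0009,-0.006,1,0,0,0,0,0,0,1]'; python3 -m crank '[0,0,0,-0.0245,-0.0008,-0.0105,1, 0,0,0,-0.021,-0.0007,-0.0145,1, 0,0,0,0,0,0,1]'
```

```text
clock: 6.48
eef_pos: [491.4, 317.0, 221.5]
eef_rot: [-0.026, 1.0, -0.0, -0.01]
contact_force: [-1.0, -1.1, -1.7]
grip_width: 0.226
clock: 6.85
eef_pos: [447.6, 315.2, 198.6]
eef_rot: [-0.025, 1.0, -0.0, -0.007]
contact_force: [-1.2, -2.4, -1.7]
grip_width: 0.218
```

```bash
python3 -m crank '[0,0,0,-0.0205,-0.0007,-0.0165,1, 0,0,0,-0.0165,-0.0006,-0.021,1, 0,0,0,-0.012,-0.0004,-0.022,1,0,0,0,0,0,0,1]'
```

```text
clock: 7.35
eef_pos: [400.9, 313.3, 140.6]
eef_rot: [-0.024, 1.0, -0.0, -0.007]
contact_force: [-5.1, -2.5, 1.6]
grip_width: 0.22
```

```bash
python3 -m crank '[0,0,0,-0.010,-0.0003,-0.025,1, 0,0,0,-0.005,-0.0002,-0.024,1, 0,0,0,0,0,0,1]'
```

```text
clock: 7.72
eef_pos: [387.8, 312.7, 92.8]
eef_rot: [-0.024, 1.0, -0.001, -0.008]
contact_force: [-7.2, -2.5, 0.8]
grip_width: 0.218
```

```bash
python3 -m crank '[0,0,0,-0.003,0,-0.009,1, 0,0,0,-0.001,0,-0.004,1, 0,0,0,0,0,0,1]'; python3 -m crank '[0,0,0,0,0,-0.002,1, 0,0,0,0,0,0,1]'
```

```text
clock: 8.1
eef_pos: [386.8, 312.7, 84.4]
eef_rot: [-0.024, 1.0, -0.001, -0.007]
contact_force: [-8.3, -4.6, 0.2]
grip_width: 0.219
clock: 8.35
eef_pos: [386.7, 312.7, 84.5]
eef_rot: [-0.023, 1.0, -0.002, -0.01]
contact_force: [-6.5, -3.5, 0.9]
grip_width: 0.22
```

```bash
python3 -m crank '[0,0,0,-0.002,0,-0.006,1, 0,0,0,-0.001,0,-0.004,1]'; python3 -m crank '[0,0,0,0,0,-0.004,1]'
```

```text
clock: 8.6
eef_pos: [386.9, 312.9, 82.5]
eef_rot: [-0.024, 1.0, -0.002, -0.008]
contact_force: [-16.8, -14.4, 38.5]
grip_width: 0.224
clock: 8.72
eef_pos: [387.0, 312.9, 82.4]
eef_rot: [-0.024, 1.0, -0.002, -0.008]
contact_force: [-22.1, -12.1, 42.1]
grip_width: 0.221
```

```bash
python3 -m crank '[0,0,0,0,0,0,0.5, 0,0,0,0,0,0,0.4]'; python3 -m crank '[0,0,0,0,0,0.03,0.4, 0,0,0,0,0,0.05,0.4, 0,0,0,0,0,0.04,0.4, 0,0,0,0,0,0,0.4]'; python3 - <<'E'
from h import *
c=snap("scene","s4",(180,120,460,300),2.5)
P=pts(c);ok=~np.isnan(P[...,0])
from bench import sense
m=ok&(abs(P[...,0]-475)<45)&(abs(P[...,1]-310)<50)&(P[...,2]>60)&(P[...,2]<110)
Q=P[m];A=np.c_[Q[:,:2]-[475,310],np.ones(len(Q))];print(np.linalg.lstsq(A,Q[:,2],rcond=None)[0],len(Q))
C=np.load("pics/scene0.npz");P=pts(C);m&=~np.isnan(P[...,0]);Q=P[m];A=np.c_[Q[:,:2]-[475,310],np.ones(len(Q))];print("before",np.linalg.lstsq(A,Q[:,2],rcond=None)[0],len(Q))
E
```

```text
clock: 8.98
eef_pos: [389.5, 313.9, 85.7]
eef_rot: [-0.024, 1.0, -0.001, -0.007]
contact_force: [0.0, -0.0, -0.1]
grip_width: 0.593
clock: 9.48
eef_pos: [391.3, 314.4, 210.9]
eef_rot: [-0.024, 1.0, -0.0, -0.006]
contact_force: [-0.2, -0.2, -0.5]
grip_width: 0.6
[ 5.02620904e-03 -3.30341234e-03  8.30801503e+01] 888
before [ 2.35692428e-03 -4.18488337e-03  8.31163459e+01] 885
```

View pics/s4.png

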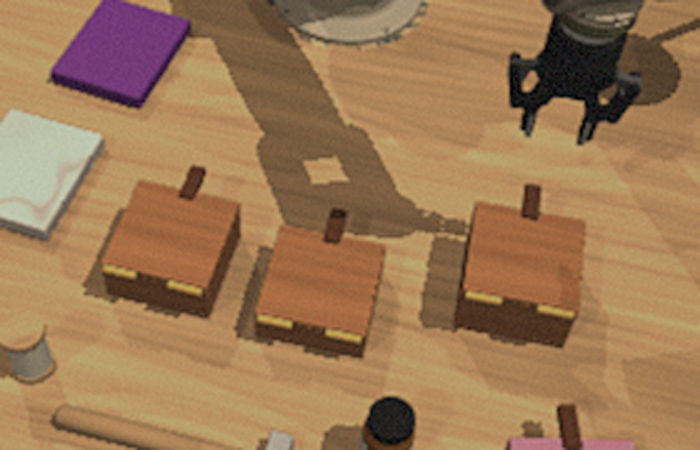

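```bash
python3 -m crank '[0,0,-1,0.007,-0.05,-0.01,0.4, 0,0,-1,0.008,-0.05,-0.01,0.4, 0,0,-1,0.008,-0.05,-0.01,0.4, 0,0,-1,0.008,-0.05,-0.01,0.4, 0,0,0,0.008,-0.05,-0.01,0.4, 0,0,0,0.008,-0.05,-0.01,0.4, 0,0,0,0.007,-0.05,0,0.4, 0,0,0,0.005,-0.035,0,0.4, 0,0,0,0,0,0,0.4]'; python3 -m crank '[0,0,0,0,0,0,0.4]'
```

```text
clock: 10.65
eef_pos: [446.9, -82.7, 137.7]
eef_rot: [0.012, 1.0, 0.002, -0.015]
contact_force: [0.3, 0.4, 0.8]
grip_width: 0.603
clock: 10.78
eef_pos: [446.5, -82.2, 136.9]
eef_rot: [0.012, 1.0, 0.002, -0.016]
contact_force: [0.2, 0.7, 0.3]
grip_width: 0.6
```

```bash
python3 -m crank '[0,-1.6,0,0.003,-0.004,-0.02,0.4, 0,0,0,0.0015,-0.003,-0.03,0.4, 0,0,0,0,0,-0.013,0.4, 0,0,0,0,0,0,0.4]';python3 -m crank '[0,0,0,0,0,0,0.4]'
```

```text
clock: 11.28
eef_pos: [450.8, -85.4, 71.9]
eef_rot: [0.009, 1.0, 0.003, -0.002]
contact_force: [-0.3, -0.5, 0.6]
grip_width: 0.607
clock: 11.4
eef_pos: [451.1, -85.2, 72.6]
eef_rot: [0.009, 1.0, 0.003, -0.002]
contact_force: [0.9, 0.6, -0.5]
grip_width: 0.598
```

```bash
python3 -m crank '[0,0,0,0,-0.005,-0.008,0.4, 0,0,0,0,0,0,0.5]';python3 -m crank '[0,0,0,0,0,-0.001,0.7, 0,0,0,0,0,0,0.75, 0,0,0,0,0,0,0.85,0,0,0,0,0,0,1,0,0,0,0,0,0,1]'
```

```text
clock: 11.65
eef_pos: [451.7, -90.5, 65.1]
eef_rot: [0.009, 1.0, 0.002, -0.001]
contact_force: [-0.4, -0.3, 0.3]
grip_width: 0.504
clock: 12.28
eef_pos: [451.8, -90.6, 64.6]
eef_rot: [0.009, 1.0, 0.002, -0.001]
contact_force: [-0.3, 0.4, 0.5]
grip_width: 0.22
```

```bash
python3 -m crank '[0,0,0,0.0009,0,0.0135,1, 0,0,0,0.002,0,0.0135,1, 0,0,0,0.006,-0.0001,0.026,1, 0,0,0,0,0,0,1]'
```

```text
clock: 12.78
eef_pos: [462.6, -90.9, 121.1]
eef_rot: [0.009, 1.0, 0.002, 0.001]
contact_force: [1.0, -0.0, -1.9]
grip_width: 0.218
```

```bash
python3 -m crank '[0,0,0,0.0135,-0.0002,0.023,1, 0,0,0,0.0167,-0.0003,0.020,1, 0,0,0,0.020,-0.0004,0.017,1, 0,0,0,0,0,0,1]'
```

```text
clock: 13.28
eef_pos: [509.4, -91.6, 181.0]
eef_rot: [0.009, 1.0, 0.002, -0.005]
contact_force: [3.9, -0.3, -2.2]
grip_width: 0.219
```

```bash
python3 -m crank '[0,0,0,0.022,-0.0004,0.0145,1, 0,0,0,0.0246,-0.0005,0.0105,1, 0,0,0,0.026,-0.0005,0.006,1, 0,0,0,0,0,0,1]'
```

```text
clock: 13.78
eef_pos: [577.0, -92.7, 211.1]
eef_rot: [0.009, 1.0, 0.003, -0.013]
contact_force: [1.3, -0.1, 0.7]
grip_width: 0.217
```

```bash
python3 -m crank '[0,0,0,0.026,-0.0005,0.006,1, 0,0,0,0.026,-0.0005,0.0,1, 0,0,0,0.016,-0.0003,-0.003,1, 0,0,0,0,0,0,1]'; python3 - <<'E'
from h import *
from bench import spotter
c=snap("top","t5",(250,130,450,280),4)
W=pts(c)
for lab in("slicker","block","bobbin"):
  for r in spotter.regions_of("top",lab)[:3]:
    m=r["pixels"];P=W[m];P=P[~np.isnan(P[:,0])];rr=cv2.minAreaRect(P[:,:2].astype(np.float32)) if len(P) else None
    print(lab,round(r["confidence"],2),np.round(r["at"]),m.sum(),np.median(P,0).round(),rr)
E
```

```text
clock: 14.28
eef_pos: [641.3, -93.7, 211.4]
eef_rot: [0.009, 1.0, 0.004, -0.018]
contact_force: [1.8, 1.3, 3.4]
grip_width: 0.22
block 0.33 [272. 192.] 2759 [547.  94.  52.] ((517.7175903320312, 96.6976318359375), (231.75169372558594, 132.60321044921875), 0.013530652038753033)
bobbin 0.24 [272. 195.] 2660 [548.  94.  53.] ((540.2193603515625, 94.59893035888672), (186.07965087890625, 128.27435302734375), 0.5443852543830872)
```

View pics/t5.png

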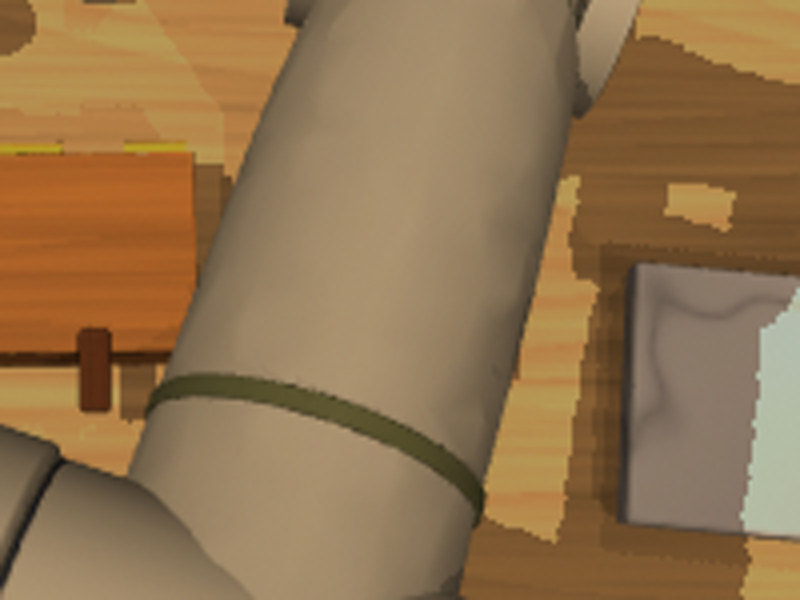

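```bash
python3 -m crank '[0,0,0,0,0,0,0.6, 0,0,0,0,0,0,0.4, 0,0,0,0,0,0.025,0.4, 0,0,0,0,0,0.04,0.4, 0,0,0,0,0,0,0.4]'
```

```text
clock: 15.1
eef_pos: [639.0, -94.2, 276.3]
eef_rot: [0.01, 1.0, 0.004, -0.021]
contact_force: [0.0, 0.5, 0.4]
grip_width: 0.602
```

```bash
python3 -m crank '[0,-1,0,-0.02,0.055,0,0.4, 0,-1,0,-0.02,0.055,0,0.4, 0,0,0,-0.02,0.055,0,0.4, 0,0,0,-0.02,0.05,0,0.4, 0,0,0,0,0,0,0.4]'; python3 - <<'E'
from h import *
from bench import spotter
c=snap("top","t6",(250,130,450,280),4)
np.savez("pics/t6.npz",**{k:np.array(v) for k,v in c.items()})
W=pts(c)
for lab in("slicker","block","bobbin"):
  for r in spotter.regions_of("top",lab)[:3]:
    m=r["pixels"];P=W[m];P=P[~np.isnan(P[:,0])];rr=cv2.minAreaRect(P[:,:2].astype(np.float32)) if len(P) else None
    print(lab,round(r["confidence"],2),np.round(r["at"]),m.sum(),np.median(P,0).round(),rr)
E
```

```text
clock: 15.72
eef_pos: [553.7, 125.6, 270.2]
eef_rot: [0.011, 1.0, 0.005, -0.007]
contact_force: [0.0, -0.0, 0.9]
grip_width: 0.603
bobbin 0.37 [354. 156.] 1561 [618. -93. 141.] ((645.2301025390625, -120.34761810302734), (98.95077514648438, 176.9340362548828), 43.323387145996094)
```

View pics/t6.png

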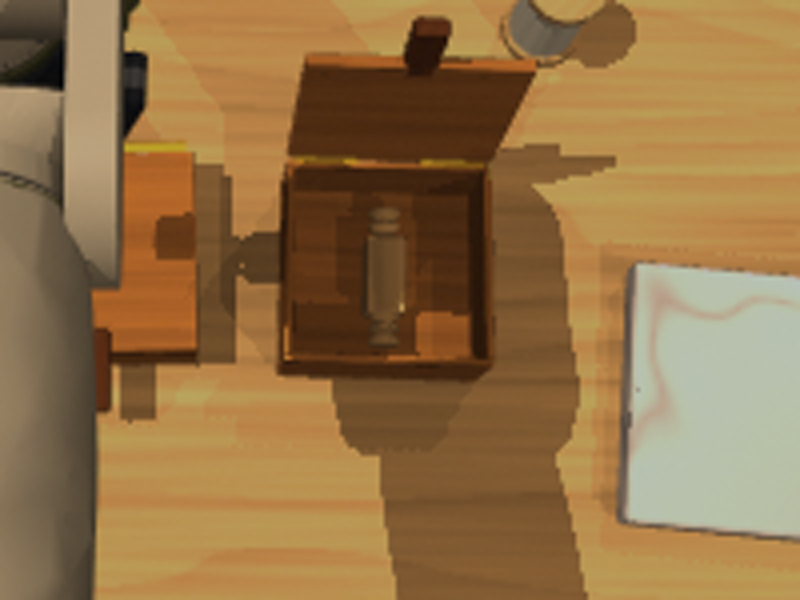

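The slicker lies in the middle box, with its grip at crop (386,277) and round ends at (385,215) and (383,335). Next I'll measure its pose.

```bash
python3 - <<'E'
from h import *
from bench import eyes
c=np.load("pics/t6.npz");P=pts(c);z=P[...,2]
m=(abs(P[...,0]-545)<52)&(abs(P[...,1]+92)<50)&(z>14)&(z<45)
m=m.astype(np.uint8);k,l,st,ce=cv2.connectedComponentsWithStats(m)
for i in range(1,k):
    if st[i,4]<40: continue
    Q=P[l==i];r=cv2.minAreaRect(Q[:,:2].astype(np.float32));C=Q[:,:2].mean(0);w,v=np.linalg.eigh(np.cov((Q[:,:2]-C).T))
    print(st[i],ce[i],C,"zmax",np.percentile(Q[:,2],[5,50,95]).round(1),r,"axis deg",np.degrees(np.arctan2(v[1,1],v[0,1])))
    top=Q[Q[:,2]>26.5]; print(len(top),cv2.minAreaRect(top[:,:2].astype(np.float32)),top.mean(0))
fl=(abs(P[...,0]-545)<45)&(abs(P[...,1]+92)<50)&(z<14);print("floor",np.median(z[fl]))
# box walls near rim z
rim=(abs(P[...,0]-545)<80)&(abs(P[...,1]+92)<80)&(z>54)&(z<64);Q=P[rim];print("rim",cv2.minAreaRect(Q[:,:2].astype(np.float32)),np.percentile(Q,[2,98],axis=0))
print(proj(c,[[547,-92,31]]))
c2=snap("scene","s6",(200,160,340,270),5)
E
```

```text
[341 182  11  35 319] [345.78996865 198.77742947] [540.6146003  -93.49441099] zmax [20.1 28.4 31.8] ((541.9979248046875, -93.96678924560547), (26.412799835205078, 91.2778549194336), 89.15132904052734) axis deg 178.34972010565428
218 ((541.58935546875, -93.92582702636719), (26.342994689941406, 87.89635467529297), 89.15132904052734) [541.2030361  -93.69992216  29.56044242]
floor 3.955836312935555
rim ((544.3908081054688, -91.58052825927734), (129.55764770507812, 133.3898162841797), 89.4034423828125) [[ 477.91533557 -155.74029561   54.44028012]
 [ 609.37927534  -26.93597503   63.15734521]]
[[345.36248365 196.01001826]]
```

View pics/s6.png

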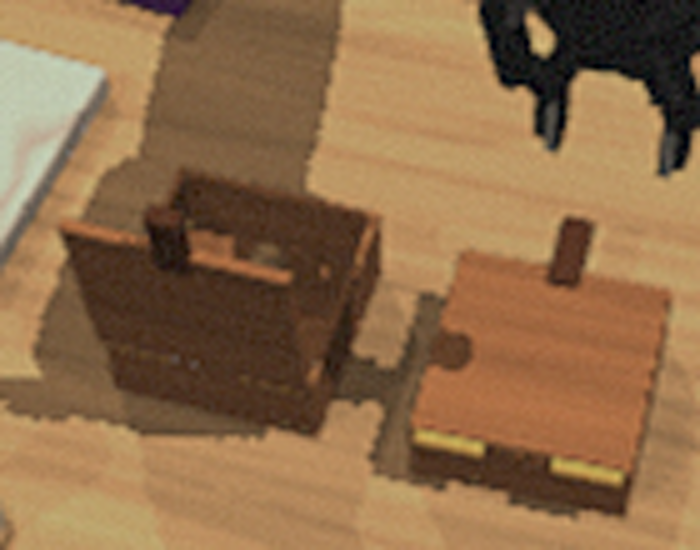

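```bash
python3 -m crank '[0,0,0,-0.003,-0.054,-0.02,0.4, 0,0,0,-0.003,-0.054,-0.02,0.4, 0,0,0,-0.003,-0.052,-0.02,0.4, 0,0,0,-0.002,-0.05,-0.02,0.4, 0,0,0,0,0,0,0.4]'; python3 -m crank '[0,0,0,0,0,0,0.4]'
```

```text
clock: 16.6
eef_pos: [544.1, -99.8, 186.7]
eef_rot: [0.017, 1.0, 0.005, -0.006]
contact_force: [-0.6, 1.4, 0.3]
grip_width: 0.6
clock: 16.73
eef_pos: [544.2, -100.3, 186.9]
eef_rot: [0.018, 1.0, 0.005, -0.006]
contact_force: [-0.6, 0.9, 0.6]
grip_width: 0.607
```

```bash
python3 -m crank '[0,-0.6,0.6,-0.001,0.003,-0.025,0.4, 0,0,0,-0.001,0.002,-0.03,0.4, 0,0,0,0,0,-0.03,0.4, 0,0,0,0,0,-0.03,0.4, 0,0,0,0,0,0,0.4]'; python3 -m crank '[0,0,0,0,0,0,0.4]'
```

```text
clock: 17.35
eef_pos: [544.3, -91.5, 72.1]
eef_rot: [0.01, 1.0, 0.004, 0.003]
contact_force: [0.9, 0.2, 0.3]
grip_width: 0.601
clock: 17.48
eef_pos: [545.1, -91.2, 73.6]
eef_rot: [0.009, 1.0, 0.004, 0.004]
contact_force: [-0.1, 0.4, 0.4]
grip_width: 0.6
```

```bash
python3 -m crank '[0,0,0,-0.003,-0.0025,-0.02,0.4, 0,0,0,0,0,-0.018,0.4, 0,0,0,0,0,-0.004,0.4]'; python3 -m crank '[0,0,0,0,0,0,0.4]'
```

```text
clock: 17.85
eef_pos: [544.4, -93.9, 34.3]
eef_rot: [0.009, 1.0, 0.002, 0.007]
contact_force: [-0.5, -0.5, -0.0]
grip_width: 0.6
clock: 17.98
eef_pos: [544.8, -93.9, 34.7]
eef_rot: [0.009, 1.0, 0.002, 0.007]
contact_force: [0.1, -0.4, 0.3]
grip_width: 0.6
```

```bash
python3 -m crank '[0,0.5,0,-0.003,0,-0.007,0.4, 0,0,0,0,0,0,0.45]'; python3 -m crank '[0,0,0,0,0,0,0.65, 0,0,0,0,0,0,0.7, 0,0,0,0,0,0,0.8, 0,0,0,0,0,0,0.9, 0,0,0,0,0,0,1]'
```

```text
clock: 18.23
eef_pos: [542.0, -94.0, 28.1]
eef_rot: [0.009, 1.0, 0.002, 0.003]
contact_force: [-0.4, 0.6, 0.2]
grip_width: 0.546
clock: 18.85
eef_pos: [542.3, -94.1, 28.6]
eef_rot: [0.009, 1.0, 0.002, 0.004]
contact_force: [0.4, 0.3, 0.1]
grip_width: 0.29
```

```bash
python3 -m crank '[0,0,0,0,0,0.015,1, 0,0,0,0,0,0.025,1, 0,0,0,0,0,0.035,1, 0,0,0,0,0,0.04,1, 0,0,0,0,0,0.035,1, 0,0,0,0,0,0.01,1, 0,0,0,0,0,0,1, 0,0,0,0,0,0,1]'; python3 - <<'E'
from h import *
snap("scene","s7",(180,80,360,260),4)
E
```

```text
clock: 19.85
eef_pos: [540.9, -93.5, 196.6]
eef_rot: [0.009, 1.0, 0.002, 0.004]
contact_force: [-0.1, 0.2, -0.5]
grip_width: 0.287
```

View pics/s7.png

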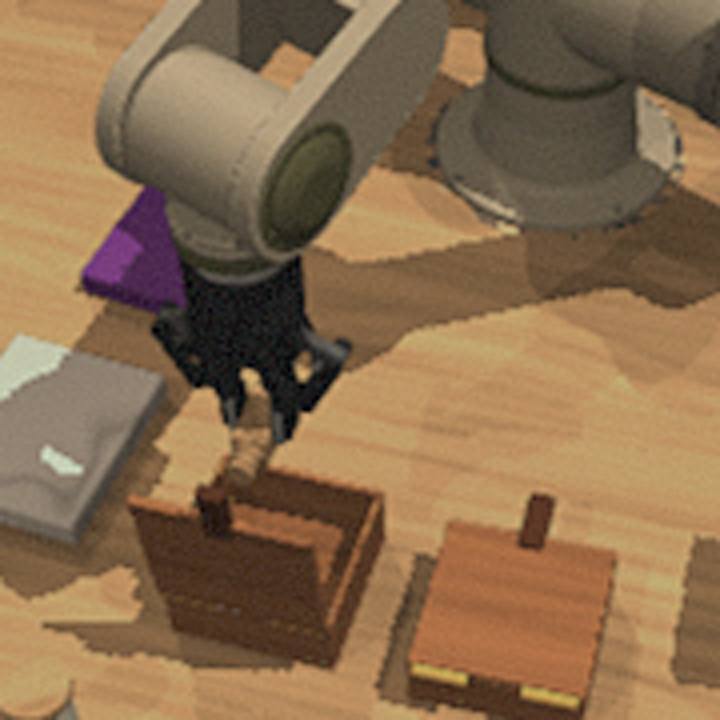

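```bash
python3 -m crank '[0,0,0,-0.01,-0.035,0,1, 0,0,0,-0.015,-0.045,0,1, 0,0,0,-0.015,-0.045,-0.01,1, 0,0,0,-0.015,-0.045,-0.02,1, 0,0,0,-0.014,-0.035,-0.02,1, 0,0,0,-0.005,-0.01,-0.01,1, 0,0,0,0,0,0,1]'; python3 -m crank '[0,0,0,0,0,0,1]'; python3 - <<'E'
from h import *
c=snap("scene","s8",(100,80,300,260),4)
E
```

```text
clock: 20.78
eef_pos: [462.3, -312.3, 127.9]
eef_rot: [0.008, 1.0, 0.006, -0.001]
contact_force: [-0.3, -0.1, -0.8]
grip_width: 0.29
clock: 20.9
eef_pos: [462.8, -311.4, 128.1]
eef_rot: [0.008, 1.0, 0.006, -0.001]
contact_force: [0.9, 0.3, -0.2]
grip_width: 0.29
```

View pics/s8.png

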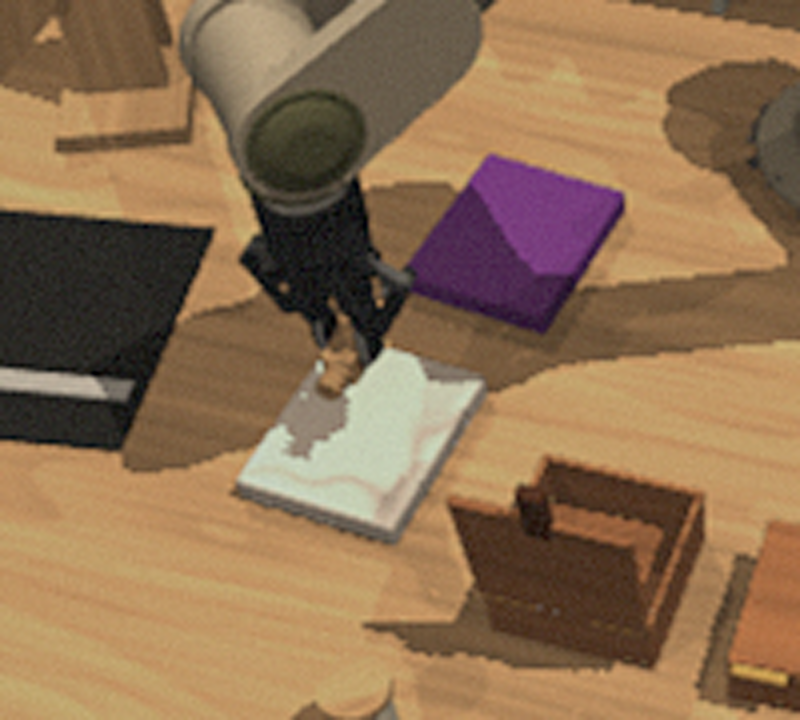

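```bash
python3 -m crank '[0,0,0,0.001,-0.004,-0.018,1, 0,0,0,0,-0.002,-0.02,1, 0,0,0,0,0,-0.015,1, 0,0,0,0,0,-0.007,1, 0,0,0,0,0,0,1]'; python3 -m crank '[0,0,0,0,0,0,1]'
```

```text
clock: 21.58
eef_pos: [465.3, -315.6, 64.9]
eef_rot: [0.006, 1.0, 0.005, -0.0]
contact_force: [0.3, 0.9, 0.1]
grip_width: 0.292
clock: 21.7
eef_pos: [465.5, -315.7, 65.3]
eef_rot: [0.006, 1.0, 0.005, 0.0]
contact_force: [0.4, 0.4, -0.5]
grip_width: 0.289
```

```bash
python3 -m crank '[0.5,0,0,-0.001,-0.001,-0.008,1, 0,0,0,0,0,-0.004,1, 0,0,0,0,0,0,1]'; python3 -m crank '[0,0,0,0,0,-0.003,1, 0,0,0,0,0,0,1]'
```

```text
clock: 22.08
eef_pos: [464.7, -317.2, 53.3]
eef_rot: [0.006, 1.0, 0.009, 0.001]
contact_force: [-0.3, 0.2, -1.0]
grip_width: 0.291
clock: 22.32
eef_pos: [464.8, -317.2, 50.2]
eef_rot: [0.006, 1.0, 0.009, 0.001]
contact_force: [-0.3, -0.0, -0.4]
grip_width: 0.287
```

```bash
python3 -m crank '[-1,0,0,0,0,-0.002,1, 0,0,0,0,0,0,1]';python3 -m crank '[0,0,0,0,0,-0.002,1, 0,0,0,0,0,0,1]'
```

```text
clock: 22.58
eef_pos: [464.9, -317.4, 48.7]
eef_rot: [0.006, 1.0, -0.001, 0.001]
contact_force: [-0.3, 0.5, -0.5]
grip_width: 0.291
clock: 22.82
eef_pos: [465.1, -317.6, 48.9]
eef_rot: [0.005, 1.0, -0.001, 0.001]
contact_force: [0.9, 0.6, -1.1]
grip_width: 0.287
```

```bash
python3 -m crank '[0,0,0,0,0,-0.004,1]';python3 -m crank '[0,0,0,0,0,0,1]'
```

```text
clock: 22.95
eef_pos: [465.3, -317.8, 48.4]
eef_rot: [0.005, 1.0, -0.002, 0.001]
contact_force: [-19.8, 15.0, 62.6]
grip_width: 0.29
clock: 23.08
eef_pos: [465.5, -318.0, 49.2]
eef_rot: [0.005, 1.0, -0.002, 0.002]
contact_force: [0.1, 0.3, -0.5]
grip_width: 0.29
```

```bash
python3 -m crank '[0,0,0,0,0,-0.001,0.8, 0,0,0,0,0,0,0.65, 0,0,0,0,0,0,0.5, 0,0,0,0,0,0,0.4]'; python3 -m crank '[0,0,0,0,0,0.02,0.4, 0,0,0,0,0,0.04,0.4, 0,0,0,0,0,0.05,0.4, 0,0,0,-0.04,0,0.03,0.4, 0,0,0,-0.05,0.03,0.03,0.4, 0,0,0,-0.05,0.05,0.02,0.4, 0,0,0,-0.03,0.05,0,0.4, 0,0,0,0,0.05,0,0.4, 0,0,0,0,0.05,0,0.4, 0,0,0,0,0.05,0,0.4, 0,0,0,0,0.05,0,0.4, 0,0,0,0,0,0,0.4]'; python3 - <<'E'
from h import *
c=snap("top","t9");
P=pts(c);z=P[...,2]
m=(abs(P[...,0]-465)<60)&(abs(P[...,1]+318)<70)&(z>32)&(z<65)
Q=P[m];print(len(Q),Q.mean(0),cv2.minAreaRect(Q[:,:2].astype(np.float32)),np.percentile(Q[:,2],[50,95]))
from bench import spotter
for r in spotter.regions_of("top","slicker")[:2]: print(r["confidence"],r["at"],np.nanmedian(P[r["pixels"]],0))
C=np.load("pics/top0.npz");P0=pts(C)
for n,(x,y,w) in dict(tall=(475,315,50),low=(553,94,50)).items():
    mm=(abs(P0[...,0]-x)<w)&(abs(P0[...,1]-y)<w); print(n,np.nanmedian(P[mm]-P0[mm],0).round(2), np.nanmean(P[mm][:,2]-P0[mm][:,2]))
snap("scene","s9")
E
```

```text
clock: 23.58
eef_pos: [465.4, -317.8, 47.4]
eef_rot: [0.005, 1.0, -0.002, 0.001]
contact_force: [0.4, -0.7, 0.3]
grip_width: 0.598
clock: 25.08
eef_pos: [298.2, 12.9, 235.8]
eef_rot: [0.006, 1.0, -0.003, 0.002]
contact_force: [-0.2, 0.0, 0.9]
grip_width: 0.601
383 [ 464.4461345  -315.27348417   46.42858623] ((465.71136474609375, -317.0892333984375), (26.58004379272461, 90.59598541259766), 89.64244842529297) [47.70195723 52.05402726]
0.76 [436.0, 225.5] [ 463.82164833 -314.03499275   47.39065228]
tall [ 0.01  0.02 -0.09] -0.015507470757645681
low [-0.02 -0.    0.06] 0.079682867175541
```

View pics/t9.png

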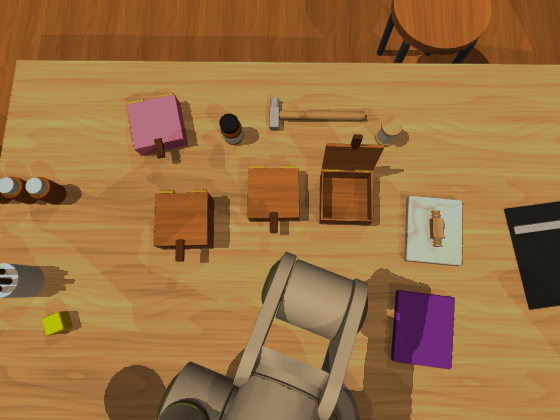

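View pics/s9.png

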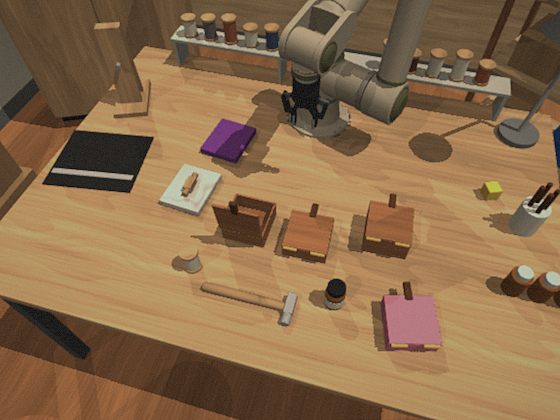

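In the top view the slicker lies on the marble slab at pixel (437,228). The middle box stands open at (347,196) and the other two boxes are shut. The hammer, jar and spool sit where they did at the start.

```bash
python3 -m crank '[0,0,0,0,0,0,0.4, 0,0,0,0,0,0,0.4]'; python3 - <<'E'
from bench import order,sense
print(order.job_done());print(sense()["clock"])
E
```

```text
clock: 25.48
eef_pos: [299.1, 8.0, 235.7]
eef_rot: [0.012, 1.0, -0.003, 0.002]
contact_force: [0.4, -0.9, 0.2]
grip_width: 0.601
the job is handed in; nothing more can be done
None
the job is handed in; nothing more can be done
```

The job is handed in at about 25.5 s of the 72 s allowed; no verdict was reported. I opened the tallest box, which held the sanding block, and shut it. I then opened the middle box and found the slicker there. I laid it on the marble slab and left that lid open at about 100°. The lowest box was never opened.

**Last checks:**
- **Slicker:** it lies flat about 2 mm from the slab's middle, with its top at about 52 mm against the expected 51 mm. Setting it down, the last push gave a brief contact reading of about 60 N, below the 120 N wrist limit.
- **Shut boxes:** the lids of the tall and low boxes read within 0.1 mm of their starting heights.
- **Bystanders:** the spool, jar and hammer look unmoved in the pictures. I did not measure them again.

**Disagreements and misses:**
- **Scene camera:** its readings are off by about 4 mm in y and 2 mm in x, judged against the gripper's known position. I relied on the top camera instead.
- **Tall lid:** while shutting it, the fingers slipped about 3 mm along the tab. It still closed fully.
- **Slicker detection:** the network did not detect the slicker in the shaded box. I found it by eye and measured it from the depth image, in the top view only, because the open lid hid it from the other camera.

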